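Vent the check valve on the sprung pin and hang it up

ROBOT

A 6-joint arm with a two-finger parallel gripper is mounted at the origin on the work surface. World frame = base frame: x ahead of the robot, y to its left, z up, the work surface at z = 0. Lengths are in mm, angles in rad, forces in N, time in s.
With the tool pointing down it reaches from about 325 to 900 mm from the base axis. Payload 6.1 kg.
Tool frame: the origin (TCP) lies at the very end of the fingers, on their centre line; the grasp point (between the pads) lies 19 mm behind it; z points along the fingers, y is the line along which they close (so a half turn about z gives the same grasp; the last joint's range is limited). The gripper opens to 87 mm and grips with 3 to 60 N. Pads are 19 mm wide; open, the fingers measure 117 mm over their backs; the gripper's body (75 mm by 190 mm) begins 51 mm behind the grasp point.
Start: joints at [1.093, 0.22, 1.526, -0, 1.395, -0.126], TCP at [215.366, 586.714, 222.538] pointing down, gripper open.
Joint ranges: [-2.98, 2.98], [-0.91, 2.08], [0.09, 2.57], [-1.24, 4.39], [0.2, 2.65], [-2.68, 2.68]. Speed limits (rad/s): [2.57, 2.57, 3.01, 3.14, 3.14, 3.14].

INTERFACE

Orientations are given as a rotation vector (axis times angle).
In Python, from bench import manip gives the robot as it stands.
- The arm moves only by the shell command python3 -m pendant 'ROWS' [OPENING] [FORCE]. ROWS is JSON, a list of rows, each a list of 2 entries, a list of its own where there are three numbers: the shift along the tool's x, y, z in m, then the turn about the tool's z in degrees. In form: [[[tx, ty, tz], roll], ...]. A call has 1 to 8 rows; each row shifts and turns the commanded pose from where the row before left it, along the tool's axes as they then stand; what a row does not reach is not made up. A row lasts 1/10 s, in which the tool goes at most 50 mm and 8.59 degrees, less where a joint would pass 70% of its speed; a pose out of reach is approached as far as the arm can. A call is refused whole if a number of a shift passes 0.05 or a number of a turn 8.59, either way. A call with a gripper value outside its range is refused whole. OPENING is the finger opening in m, from 0 to 0.087, set as the call begins (- or left out, the last holds). The fingers move at their own pace and stop on an object; FORCE is the grip in N (left out, the last holds). Time passes only in rows, so rows that do not move let the fingers close. It gives the time, the measured TCP pose, the force, the opening and the grip force at its end, in the units of the state.
- manip.get_obs(): the state, without advancing time (a new reading comes with each control period).
- manip.camera(name): name is "scene" or "side" or "wrist"; returns the picture (420x560x3 uint8, red, green, blue); there is no depth.
- manip.camera_params(name): a dict with "intrinsics" (3x3 intrinsics, pixels), "D" ([k1, k2, p1, p2, k3] as OpenCV has them; the pictures are not rectified), "extrinsics" (4x4, takes a point from camera to world coordinates). Camera axes: x right, y up, looking along -z (the intrinsics and any distortion apply to the point x, -y, -z); pixel columns grow to the right and rows downward; lengths in mm; the calibration is good to about 2 mm. A picture is of the moment at which its call begins: read the wrist's pose just before it. camera_params takes no time and is no camera call; for the wrist camera it gives the pose at the moment of the call.
- manip.job_done(): hands the job in; it is judged then, once.
Trained networks look in the newest picture that a camera, given by its name, has taken for a name from the list of things; names that differ only in an ending like _2 or _b are one class to them, and where a whole thing is asked for, a point or a joint stands for the part that bears it (a point fixed in the world has none). Each returns a list of dicts, best first, with "conf" (0 to 1); they miss things now and then, are a little off and sometimes report something else, mostly with a low value. They report only what shows in the picture. A call takes as long as a camera call. They do not tell look-alikes from the thing itself.
- manip.recognise(label, camera): "rect" ([left, top, right, bottom] in pixels, round what is visible of it).
The state is a dict: "time_s": time; "qpos": joint angles; "joint_vel": joint speeds; "joint_efforts": joint torques, N m; "tool_pos": TCP position; "ee_rot": TCP orientation; "force": force on the tool from outside, world axes, zero at the start; "wrist_torque": the same for the moment, N m; "gripper_width": finger opening in mm; "grasp_force": force on a finger pad.
Only numpy, scipy, OpenCV 4.12 (cv2) and the standard library are available. Lean on these libraries where they do the work, as an engineer would, in place of code of your own. Each camera call takes 0.05 s, during which the arm holds its last target. There are 200 camera calls.

TASK

Push the bronze check valve along the slide until its nose is hard against the blue stop with the sprung plunger pressed fully in, and hold it there steadily for at least two seconds so that it vents. Then draw it back off the plunger, let go of it on the slide, take it again by the eye on its top and leave it hanging by that eye on the hanger's peg. Do not tip the valve over, and leave the weights, gauge face and the other loose things where they are.

Things in the scene. Friction and masses are not known exactly. Their poses are not given: they have to be found in the camera images.
- valve_mid (a point): Loose bronze check valve, about 0.75 kg, lying on the grey slide of the vent stand. Point: centre of its body block (64 long x 44 wide x 44 mm high), 22 mm above its underside; its centre of mass lies within 12 mm of here. +x points to its nose (flat front face, 32 mm ahead of this point), y across, z up. A black handle sticks out behind, an eye stands on top.
- valve_handle (a point): Point on the centreline of the valve's light black handle, 100 mm behind and 6 mm above the body centre; same axes. The handle is a square bar, 26 mm wide and high, that reaches from 32 to 122 mm behind the body centre.
- valve_eye (a point): Centre of the opening of the valve's eye, 47 mm above the body centre; same axes. The eye is an upright frame 44 mm long (x), 14 mm thick (y), whose top is 35 mm above this point and foot 25 mm below. The opening runs through along y, 26 mm wide, 50 mm high (25 mm up and down from here), upper corners slanted. The flat ends, 44 mm apart along x, can be gripped without covering the opening.
- stop_face (a point): Centre of the flat stop face of the vent stand, a fixed blue pillar (64 mm wide, 175 mm high, too tall to grip the eye beside it). 42 mm above the bench, level with the valve's body centre. +x points into the pillar (the way to push). The grey slide, top 20 mm above the bench, reaches 165 mm back from the face; two side guides 50 mm apart, 16 mm high, reach 95 mm back.
- plunger (a joint): Sprung steel plunger, 12 mm thick, that sticks 14 mm out of the stop face at its centre. Value in m: 0 = fully out, 0.014 = pressed level with the stop face. Its spring pushes back with 4 N at the start and 8 N when level; it comes out again by itself. The slide is polished: the valve's friction adds only 1 to 4 N, more if it is also pressed down.
- peg_mid (a point): Middle of the axis of the hanger's single steel peg, 180 mm above the bench. The hanger is a fixed red post 192 mm high on a dark foot (110 x 100 x 12 mm). The peg is 12 mm thick, sticks out 100 mm from the post and rises 8 mm over its length to its free end. +x runs along the peg towards the post (post 50 mm ahead, free end 50 mm behind), z up.
- weight_big: Bystander: lowest of three stacked brass weights, 90 mm diameter, 30 mm high; origin at the centre of its underside.
- weight_mid: Bystander: middle brass weight, 76 mm diameter, 26 mm high; origin at the centre of its underside.
- weight_small: Bystander: top brass weight, 60 mm diameter, 22 mm high; origin at the centre of its underside.
- piston_cap: Bystander: steel piston cap, 72 mm diameter, 40 mm high; origin at the centre of its underside.
- gauge_face: Bystander: white porcelain gauge face lying flat, 104 mm diameter, 12 mm high; origin at the centre of its underside.
- spare_bonnet: Bystander: turned bronze valve bonnet standing upright, 60 mm diameter, 76 mm high; origin at the centre of its underside.
- oil_can: Bystander: yellow can, 64 mm diameter, 110 mm high; origin at the centre of its underside.
- spanner: Bystander: steel spanner lying flat, 190 mm long; origin at the middle of its underside.
Things that resemble listed ones, but are neither listed nor needed, are in the scene too. Leave any turquoise look-alike of the part that bears valve_mid alone. What is shaped like the part that bears peg_mid but green is not meant.

How it is judged (in metres and radians):
On the way, in this order (a step that is already met when the one before it is completed fails the run):
1. the robot holds the valve's nose hard against the stop (over 1 N), the plunger at least 12 mm in, for two seconds (value of joint plunger above 0.012 m and contact force between valve and stop above 1 N and contact force between the fingers and valve above 1 N and linear speed of valve below 0.02 m/s), for 2 s.
2. the valve lies on the slide, let go of and at rest, its nose at least 15 mm from the stop face and the plunger out (value of joint plunger below 0.002 m and contact force between the fingers and valve below 0.05 N and linear speed of valve below 0.02 m/s and x of valve_mid in the frame of stop_face between -0.2 and -0.047 m and z of valve_mid in the frame of stop_face between -0.006 and 0.006 m), for 0.2 s.
At the end, for the whole second after the job is handed in: The valve hangs released and all but still (under 60 mm/s) by its eye, carried by the peg (over 3 N): body centre 45-80 mm below the peg's middle, within 30 mm of it sideways, at most 50 mm from it towards the free end or 40 mm towards the post, tilted under 0.35 rad (contact force between valve and hanger above 3 N and contact force between the fingers and valve below 0.05 N and x of valve_mid in the frame of peg_mid between -0.05 and 0.04 m and y of valve_mid in the frame of peg_mid between -0.03 and 0.03 m and z of valve_mid in the frame of peg_mid between -0.08 and -0.045 m and angle between valve_mid's own z axis and vertical below 0.35 rad and linear speed of valve below 0.06 m/s); the robot touches nothing.
It fails at once if the valve is tipped by more than 0.7 rad (angle between valve_mid's own z axis and vertical above 0.7 rad).
It fails at once if a bystander is moved by more than 20 mm (distance of any of weight_big, weight_mid, weight_small, piston_cap, gauge_face, spare_bonnet, oil_can, spanner from where it was at the start of the episode above 0.02 m).
It also fails if it takes over 72 s, if anything falls off the work surface, if the arm or the gripper's body presses on something with over 40 N, if the wrist force passes 120 N, or if a joint passes its speed limit or range.

## Working session

There is one attempt and no reset: what is moved stays moved. The work goes in short steps, Python scripts to look and compute and a shell command to move; the robot and the scene stay as the last step left them, time stands still between calls to the robot, and variables do not carry over. Pictures are saved under pics/ and viewed, at most 10 in all, crops included, and the job is handed in when it is done.

```bash
ls; mkdir -p pics; python3 - <<'E'
from bench import manip
import cv2
o=manip.get_obs();print(o)
for c in("scene","side"):
    im=manip.camera(c);cv2.imwrite(f"pics/{c}0.png",im[:,:,::-1])
    p=manip.camera_params(c);print(c,p)
    for l in("valve_mid","valve_eye","valve_handle","stop_face","plunger","peg_mid"):
        print(l,[(x["rect"],round(x["conf"],2)) for x in manip.recognise(l,c)][:3])
E
```

```text
pics
{'time_s': 0.0, 'qpos': array([ 1.09288826e+00,  2.21240050e-01,  1.52759595e+00, -2.38953911e-05,
        1.39467144e+00, -1.26104350e-01]), 'joint_vel': array([-0.0003566 , -0.00047275, -0.00042329, -0.00154789,  0.00103957,
       -0.00171454]), 'joint_efforts': array([-1.18300168e-04, -4.94606674e+01, -3.87382758e+01,  6.95594028e-02,
        5.75998449e-02, -2.14546571e-04]), 'tool_pos': array([215.10231838, 586.17245589, 221.43663983]), 'ee_rot': array([-5.49664140e-01, -3.09257634e+00,  2.88209379e-03]), 'force': array([-0.01390322,  0.28707044, -0.00431777]), 'wrist_torque': array([ 0.026018  , -0.03874246,  0.04225381]), 'grasp_force': 0.0, 'gripper_width': 86.71252225501148}
scene {'intrinsics': array([[409.62964758,   0.        , 287.09339049],
       [  0.        , 409.62964758, 212.86650131],
       [  0.        ,   0.        ,   1.        ]]), 'D': array([-0.10580063,  0.        ,  0.        ,  0.        ,  0.        ]), 'extrinsics': array([[-8.50748926e-01, -4.51107154e-01,  2.69682407e-01,
         8.07180700e+02],
       [ 5.25528751e-01, -7.23543889e-01,  4.47
[... 1197 characters left out ...]
 1.05842857e+03],
       [ 0.00000000e+00,  0.00000000e+00,  0.00000000e+00,
         1.00000000e+00]])}
valve_mid [([267.1, 190.0, 300.1, 240.2], 0.68), ([215.1, 243.9, 265.9, 283.3], 0.62), ([345.4, 228.7, 392.3, 301.0], 0.36)]
valve_eye [([217.2, 241.6, 260.8, 286.3], 0.55)]
valve_handle [([218.2, 243.0, 264.0, 279.8], 0.84), ([267.2, 190.4, 295.3, 243.9], 0.82)]
stop_face [([283.0, 279.7, 309.8, 303.2], 0.63), ([244.9, 157.9, 306.3, 245.5], 0.6), ([147.0, 209.7, 205.5, 226.7], 0.34)]
plunger [([372.1, 332.5, 403.1, 363.1], 0.71), ([283.4, 279.5, 310.4, 302.0], 0.39)]
peg_mid [([417.3, 233.6, 465.8, 309.0], 0.76), ([345.2, 227.7, 389.5, 301.4], 0.66), ([370.6, 331.2, 404.0, 360.2], 0.37)]
```

```bash
python3 - <<'E'
import cv2
a=cv2.imread("pics/scene0.png")[80:340,100:420];cv2.imwrite("pics/s1.png",cv2.resize(a,None,fx=2.3,fy=2.3,interpolation=2))
a=cv2.imread("pics/side0.png")[120:380,130:480];cv2.imwrite("pics/s2.png",cv2.resize(a,None,fx=2.25,fy=2.25,interpolation=2))
E
```

```text
(no output)
```

View pics/s1.png

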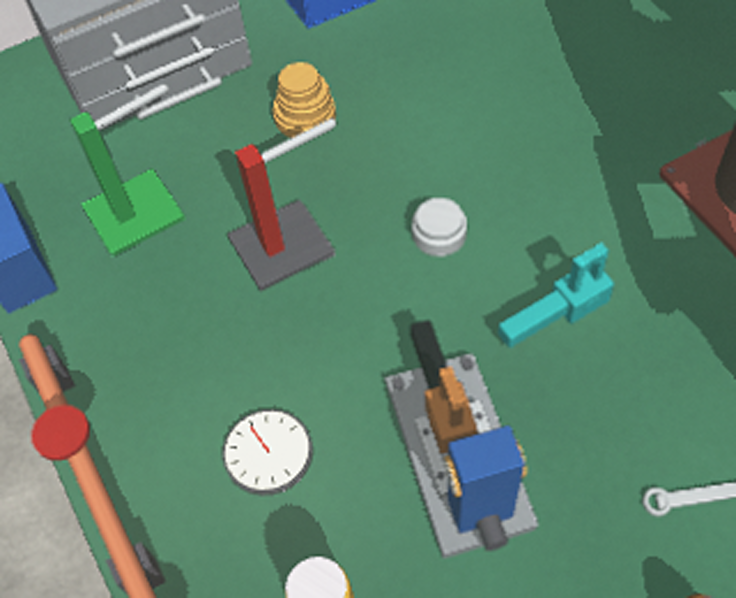

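View pics/s2.png

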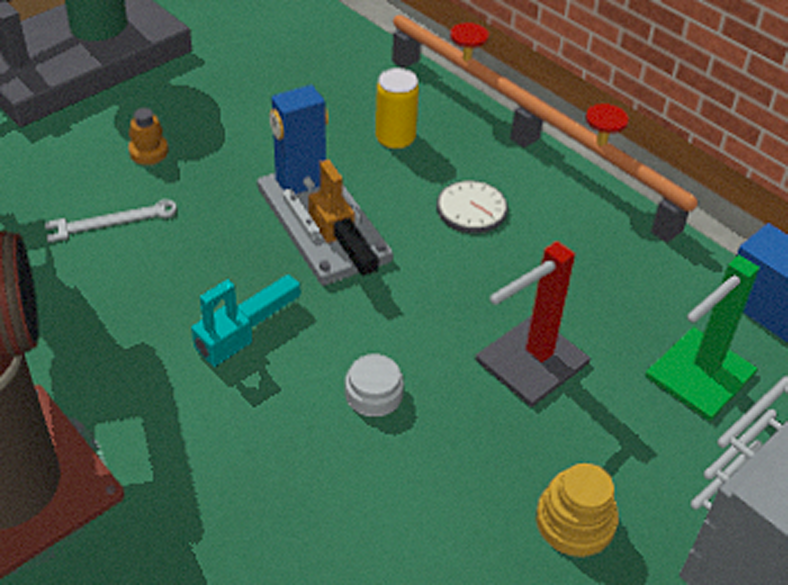

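Bronze valve: scene px (295,250), side px (273,210). Look-alikes are the turquoise valve at scene (345,205) and the green hanger at scene (150,150). The wanted hanger is the red one at scene (215,170). Next I triangulate from the two views.

```bash
cat > h.py <<'E'
import numpy as np,cv2
from bench import manip
def ray(P,uv):
    x=cv2.undistortPoints(np.array([[uv]],float),P["intrinsics"],P["D"])[0,0]
    E=P["extrinsics"];d=E[:3,:3]@[x[0],-x[1],-1];return E[:3,3],d/np.linalg.norm(d)
def atz(P,uv,z):
    o,d=ray(P,uv);return o+d*(z-o[2])/d[2]
def tri(prs):
    A=0;b=0;R=[ray(*p) for p in prs]
    for o,d in R:
        M=np.eye(3)-np.outer(d,d);A=A+M;b=b+M@o
    X=np.linalg.solve(A,b);return X,[round(float(np.linalg.norm(np.cross(X-o,d))),1) for o,d in R]
def proj(P,X):
    E=P["extrinsics"];c=E[:3,:3].T@(np.atleast_2d(X)-E[:3,3]).T;c=np.diag([1,-1,-1])@c
    return cv2.projectPoints(c.T.copy(),np.zeros(3),np.zeros(3),P["intrinsics"],P["D"])[0][:,0]
E
python3 - <<'E'
from h import *
np.set_printoptions(precision=1,suppress=True)
S=manip.camera_params("scene");D=manip.camera_params("side")
s=lambda u,v:(100+u/2.3,80+v/2.3)
d=lambda u,v:(130+u/2.25,120+v/2.25)
for n,a,b in[("pegfree",(333,125),(494,299)),("pegpost",(264,156),(553,266)),("posttop",(250,153),(558,250)),("eyetop",(453,373),(330,166)),("pillartop",(486,455),(299,98)),("slidecorner",(387,377),(390,252))]:
    print(n,*tri([(S,s(*a)),(D,d(*b))]))
for c in[(387,377),(470,355),(537,523),(445,555)]:print("slide",atz(S,s(*c),20))
for c in[(258,180),(390,252),(328,280)]:print("slideD",atz(D,d(*c),20))
for c in[(450,438),(513,428),(523,465)]:print("pill",atz(S,s(*c),175))
print("handle",atz(S,s(422,325),61))
for c in[(229,237),(300,201),(334,251),(263,288)]:print("foot",atz(S,s(*c),12))
for n,c,z in[("gauge",(267,450),12),("can",(318,575),110),("cap",(440,220),40),("weights",(300,75),78),("turq",(590,270),80)]:print(n,atz(S,s(*c),z))
E
```

```text
pegfree [ 509.7 -262.5  180.2] [1.5, 1.5]
pegpost [ 600.9 -268.2  176.3] [3.3, 3.3]
posttop [ 614.6 -264.9  192.3] [0.3, 0.3]
eyetop [551.9  73.1 134.8] [0.1, 0.1]
pillartop [584.  180.  171.7] [1.0, 1.0]
slidecorner [586.9 -14.3  16.8] [0.4, 0.4]
slide [587.9 -13.1  20. ]
slide [488.3  14.   20. ]
slide [539.6 228.1  20. ]
slide [643.8 205.1  20. ]
slideD [536.3 221.9  20. ]
slideD [584.4 -16.4  20. ]
slideD [485.   -2.3  20. ]
pill [603.8 148.5 175. ]
pill [546.3 172.1 175. ]
pill [559.8 208.9 175. ]
handle [527.4 -31.4  61. ]
foot [ 659.1 -305.3   12. ]
foot [ 551.7 -308.2   12. ]
foot [ 552.1 -211.6   12. ]
foot [ 656.2 -209.5   12. ]
gauge [751.4  -8.3  12. ]
can [773.9 179.7 110. ]
cap [ 419.9 -163.4   40. ]
weights [ 466.6 -455.5   78. ]
turq [322.9  19.6  80. ]
```

```bash
python3 -m pendant '[[[-0.032,-0.030,0],0],[[-0.032,-0.030,0],0],[[-0.032,-0.030,0],0],[[-0.032,-0.030,0],0],[[-0.032,-0.030,0],0],[[-0.032,-0.030,0],0],[[-0.032,-0.030,0],0],[[-0.032,-0.030,0],0]]' 0.087
python3 -m pendant '[[[-0.032,-0.030,0],0],[[-0.032,-0.030,0],0],[[-0.032,-0.030,0],0],[[-0.032,-0.030,0],0],[[-0.032,-0.030,0],0],[[-0.032,-0.030,0],0],[[-0.032,-0.030,0],0],[[-0.032,-0.030,0],0]]'
python3 -m pendant '[[[0,0,0],8.5],[[0,0,0],8.5],[[0,0,0],8.5],[[0,0,0],8.5],[[0,0,0],8.5],[[0,0,0],8.5],[[0,0,0],8.5],[[0,0,0],8.5]]'
python3 -m pendant '[[[0,0,0],8.5],[[0,0,0],7.5],[[0,0,0],0],[[0,0,0],0]]'
python3 - <<'E'
from h import *
np.set_printoptions(precision=2,suppress=True)
o=manip.get_obs();P=manip.camera_params("wrist");im=manip.camera("wrist")
print(o["time_s"],o["tool_pos"],cv2.Rodrigues(o["ee_rot"])[0],o["qpos"]);print(P)
cv2.imwrite("pics/w0.png",im[:,:,::-1])
import pickle;pickle.dump(P,open("w0.pkl","wb"))
for l in("valve_mid","valve_eye","valve_handle"):print(l,[(x["rect"],round(x["conf"],2)) for x in manip.recognise(l,"wrist")][:3])
E
```

```text
time_s: 1.5
tool_pos: [373.5, 271.7, 222.9]
ee_rot: [0.549, 3.092, 0.001]
force: [-0.0, 0.3, -0.1]
gripper_width: 86.6
grasp_force: 0.0
time_s: 2.3
tool_pos: [531.3, -42.2, 222.8]
ee_rot: [0.55, 3.092, 0.0]
force: [0.6, 1.1, 0.1]
gripper_width: 86.8
grasp_force: 0.0
time_s: 3.1
tool_pos: [530.6, -40.3, 222.7]
ee_rot: [2.192, 2.25, 0.0]
force: [-0.5, -0.1, 0.2]
gripper_width: 87.0
grasp_force: 0.0
time_s: 3.5
tool_pos: [530.6, -40.3, 222.6]
ee_rot: [2.475, 1.935, 0.0]
force: [0.2, -0.6, -0.6]
gripper_width: 87.0
grasp_force: 0.0
3.5 [530.63 -40.31 222.63] [[ 0.24  0.97  0.  ]
 [ 0.97 -0.24 -0.  ]
 [ 0.    0.   -1.  ]] [-0.22 -0.    1.77  0.    1.38  0.02]
{'intrinsics': array([[337.47,   0.  , 276.83],
       [  0.  , 337.47, 206.57],
       [  0.  ,   0.  ,   1.  ]]), 'D': array([-0.03,  0.  ,  0.  ,  0.  ,  0.  ]), 'extrinsics': array([[  0.97,   0.23,   0.06, 547.99],
       [ -0.24,   0.94,   0.25,  30.34],
       [  0.  ,  -0.26,   0.96, 384.67],
       [  0.  ,   0.  ,   0.  ,   1.  ]])}
valve_mid [([247.4, 9.8, 301.1, 193.5], 0.94), ([4.7, 144.7, 188.6, 215.7], 0.6), ([325.3, 301.1, 422.2, 420.0], 0.55)]
valve_eye [([245.7, 12.5, 297.7, 191.7], 0.73), ([217.1, 1.0, 328.1, 151.4], 0.62), ([6.7, 143.8, 188.5, 216.6], 0.59)]
valve_handle [([324.1, 301.5, 420.9, 420.0], 0.65)]
```

View pics/w0.png

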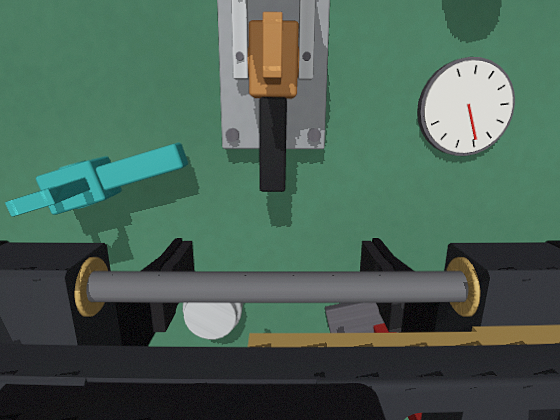

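```bash
python3 - <<'E'
from h import *
import pickle
np.set_printoptions(precision=1,suppress=True)
P=pickle.load(open("w0.pkl","rb"))
for n,c,z in[("hL",(260.5,190.5),61),("hR",(285.5,190.5),61),("hfL",(262,98),61),("hfR",(286,98),61),("sL",(222,149),20),("sR",(325.5,147.5),20),("sL2",(219,5),20),("sR2",(328.5,5),20),("bodyL",(250,95),64),("bodyR",(297,95),64),("eyeL",(263,12),124),("eyeR",(281,12),124)]:print(n,atz(P,c,z))
S=manip.camera_params("scene");D=manip.camera_params("side")
print("green",tri([(S,(100+165/2.3,80+90/2.3)),(D,(130+691/2.25,120+317/2.25))]))
E
```

```text
hL [515.1 -35.4  61. ]
hR [539.  -41.4  61. ]
hfL [538.5  48.2  61. ]
hfR [559.8  42.9  61. ]
sL [482.5  10.3  20. ]
sR [590.5 -15.   20. ]
sL2 [518.6 145.2  20. ]
sR2 [622.1 119.3  20. ]
bodyL [528.7  53.2  64. ]
bodyR [570.   42.9  64. ]
eyeL [555.6 100.6 124. ]
eyeR [567.8  97.5 124. ]
green (array([ 657.6, -425.9,  180.7]), [1.3, 1.3])
```

```bash
python3 -m pendant '[[[0.011,-0.002,0.02],0.8],[[0.011,-0.0025,0.04],0],[[0,0,0.04],0],[[0,0,0.04],0],[[0,0,0.03],0],[[0,0,0.02],0],[[0,0,0],0]]' 0.087
python3 -m pendant '[[[0,0,0],0],[[0,0,0],0],[[0,0,0],0],[[0,0,0],0],[[0,0,0],0],[[0,0,0],0],[[0,0,0],0],[[0,0,0],0]]' 0.0 40
```

```text
time_s: 4.4
tool_pos: [528.7, -17.4, 29.1]
ee_rot: [-2.487, -1.911, 0.007]
force: [-0.3, 0.2, -0.1]
gripper_width: 86.9
grasp_force: 0.0
time_s: 5.2
tool_pos: [531.7, -17.9, 32.5]
ee_rot: [-2.492, -1.913, 0.0]
force: [-0.4, -0.1, -0.3]
gripper_width: 30.5
grasp_force: 0.0
```

```bash
python3 -m pendant '[[[0,0,0],0],[[0,0,0],0],[[0,0,0],0],[[0,0,0],0]]' 0.0 40
python3 -m pendant '[[[0.006,0,0],0],[[0.006,0,0],0],[[0.006,0,0],0],[[0.006,0,0],0],[[0.005,0,0],0],[[0.003,0,0],0],[[0,0,0],0],[[0,0,0],0]]'
```

```text
time_s: 5.6
tool_pos: [531.6, -17.9, 32.5]
ee_rot: [-2.491, -1.913, 0.0]
force: [-1.5, 0.2, 0.5]
gripper_width: 25.6
grasp_force: 40.0
time_s: 6.4
tool_pos: [540.2, 13.9, 32.5]
ee_rot: [-2.491, -1.913, -0.002]
force: [0.7, 2.6, -1.0]
gripper_width: 25.9
grasp_force: 40.0
```

```bash
python3 -m pendant '[[[0.004,0,0],0],[[0.003,0,0],0],[[0,0,0],0],[[0,0,0],0]]'
python3 -m pendant '[[[0.003,0,0],0],[[0.002,0,0],0],[[0,0,0],0],[[0,0,0],0]]'
```

```text
time_s: 6.8
tool_pos: [541.7, 19.1, 32.5]
ee_rot: [2.491, 1.913, -0.002]
force: [-1.6, -4.8, 0.7]
gripper_width: 25.8
grasp_force: 40.0
time_s: 7.2
tool_pos: [542.8, 23.5, 32.5]
ee_rot: [2.491, 1.913, -0.003]
force: [-2.0, -6.4, 0.6]
gripper_width: 25.9
grasp_force: 40.0
```

```bash
for i in 1; do python3 -m pendant '[[[0.003,0,0],0],[[0.002,0,0],0],[[0,0,0],0],[[0,0,0],0]]'; done
python3 -m pendant '[[[0.002,0,0],0],[[0.002,0,0],0],[[0,0,0],0],[[0,0,0],0]]'
```

```text
time_s: 7.6
tool_pos: [544.0, 28.1, 32.5]
ee_rot: [2.491, 1.913, -0.003]
force: [-2.1, -8.2, 0.7]
gripper_width: 26.0
grasp_force: 40.0
time_s: 8.0
tool_pos: [544.7, 29.7, 32.5]
ee_rot: [2.489, 1.912, -0.008]
force: [-3.8, -16.7, 2.8]
gripper_width: 25.4
grasp_force: 40.0
```

```bash
python3 -m pendant '[[[0.001,0,0],0],[[0,0,0],0],[[0,0,0],0],[[0,0,0],0],[[0,0,0],0],[[0,0,0],0],[[0,0,0],0],[[0,0,0],0]]'
python3 -m pendant '[[[0,0,0],0],[[0,0,0],0],[[0,0,0],0],[[0,0,0],0],[[0,0,0],0],[[0,0,0],0],[[0,0,0],0],[[0,0,0],0]]'
python3 -m pendant '[[[0,0,0],0],[[0,0,0],0],[[0,0,0],0],[[0,0,0],0],[[0,0,0],0],[[0,0,0],0],[[0,0,0],0],[[0,0,0],0]]'
python3 -m pendant '[[[0,0,0],0],[[0,0,0],0],[[0,0,0],0],[[0,0,0],0],[[0,0,0],0],[[0,0,0],0]]'
```

```text
time_s: 8.8
tool_pos: [544.8, 29.7, 32.5]
ee_rot: [2.488, 1.912, -0.01]
force: [-5.8, -21.8, 3.0]
gripper_width: 25.7
grasp_force: 40.0
time_s: 9.6
tool_pos: [544.8, 29.7, 32.5]
ee_rot: [2.488, 1.912, -0.01]
force: [-4.6, -21.5, 3.2]
gripper_width: 25.7
grasp_force: 40.0
time_s: 10.4
tool_pos: [544.7, 29.7, 32.5]
ee_rot: [2.488, 1.912, -0.01]
force: [-5.2, -20.2, 2.7]
gripper_width: 25.4
grasp_force: 40.0
time_s: 11.0
tool_pos: [544.8, 29.7, 32.5]
ee_rot: [2.488, 1.912, -0.01]
force: [-5.5, -21.1, 3.0]
gripper_width: 25.3
grasp_force: 40.0
```

```bash
python3 -m pendant '[[[-0.005,0,0],0],[[-0.015,0,0],0],[[-0.015,0,0],0],[[-0.015,0,0],0],[[-0.015,0,0],0],[[-0.012,0,0],0],[[-0.005,0,0],0],[[0,0,0],0]]'
python3 -m pendant '[[[0,0,0],0],[[0,0,0],0],[[0,0,0],0],[[0,0,0],0],[[0,0,0],0],[[0,0,0],0]]' 0.087 40
python3 -m pendant '[[[0,0,-0.02],0],[[0,0,-0.04],0],[[0,0,-0.04],0],[[0,0,-0.04],0],[[0,0,-0.04],0],[[0,0,-0.02],0],[[0,0,0],0],[[0,0,0],0]]'
python3 - <<'E'
from h import *
o=manip.get_obs();P=manip.camera_params("wrist");im=manip.camera("wrist")
print(o["time_s"],o["tool_pos"],o["gripper_width"])
cv2.imwrite("pics/w1.png",im[:,:,::-1])
import pickle;pickle.dump(P,open("w1.pkl","wb"))
E
```

```text
time_s: 11.8
tool_pos: [524.2, -46.4, 32.5]
ee_rot: [2.492, 1.912, -0.002]
force: [-1.5, -2.5, -1.3]
gripper_width: 25.8
grasp_force: 40.0
time_s: 12.4
tool_pos: [524.6, -44.8, 32.6]
ee_rot: [2.491, 1.914, 0.0]
force: [-0.7, -0.1, -0.6]
gripper_width: 65.9
grasp_force: 0.0
time_s: 13.2
tool_pos: [524.5, -44.9, 232.2]
ee_rot: [2.492, 1.913, 0.0]
force: [-0.6, -0.5, -1.0]
gripper_width: 87.0
grasp_force: 0.0
13.2 [524.45498039 -44.87658198 232.22826785] 87.04700210654195
```

View pics/w1.png

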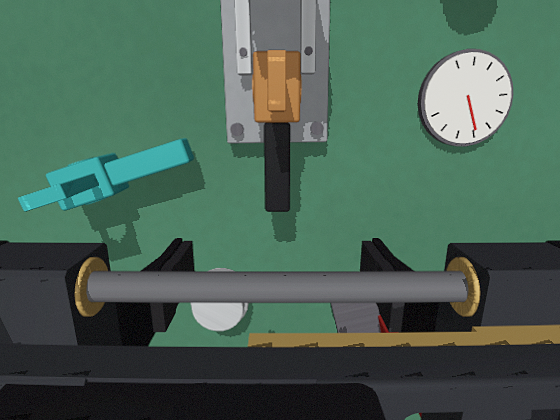

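```bash
python3 - <<'E'
from h import *
import pickle
np.set_printoptions(precision=1,suppress=True)
P=pickle.load(open("w1.pkl","rb"))
g=lambda a,b,z:(atz(P,a,z)+atz(P,b,z))/2
he=g((265,211),(289.5,211),61);bb=g((254.5,121.5),(300,121.5),64);ef=g((268,50.5),(286,50.5),124)
for h,z in((he,122),(bb,32),(ef,-22)):
  for yaw in(75.3,):
    u=np.array([np.cos(np.radians(yaw)),np.sin(np.radians(yaw)),0]);print(h,h+z*u)
d=bb-he;print(np.degrees(np.arctan2(d[1],d[0])))
o=manip.get_obs();R=cv2.Rodrigues(o["ee_rot"])[0];print(R,o["tool_pos"])
E
```

```text
[518.8 -66.9  61. ] [549.8  51.2  61. ]
[541.9  19.5  64. ] [550.   50.5  64. ]
[555.2  70.3 124. ] [549.6  49.  124. ]
75.03593423674515
[[ 0.3  1.  -0. ]
 [ 1.  -0.3  0. ]
 [-0.  -0.  -1. ]] [523.8 -44.7 231.1]
```

```bash
python3 -m pendant '[[[0.033,0,0],0],[[0.033,0,0],0],[[0.0325,0,0],0],[[0,0,0],8.5],[[0,0,0],8.5],[[0,0,0],8.5],[[0,0,0],8.5],[[0,0,0],8.5]]' 0.087
python3 -m pendant '[[[0,0,0],8.5],[[0,0,0],8.5],[[0,0,0],8.5],[[0,0,0],8.5],[[0,0,0],8.5],[[0,0,0],5],[[0,0,0],0],[[0,0,0],0]]'
python3 - <<'E'
from h import *
np.set_printoptions(precision=3,suppress=True)
o=manip.get_obs();R=cv2.Rodrigues(o["ee_rot"])[0];print(o["time_s"],o["tool_pos"],o["qpos"]);print(R)
print("shift",R.T@(np.array([550,50.5,80])-o["tool_pos"]))
im=manip.camera("wrist");cv2.imwrite("pics/w2.png",im[:,:,::-1])
E
```

```text
time_s: 14.05
tool_pos: [548.7, 50.4, 229.8]
ee_rot: [-3.017, -0.871, 0.007]
force: [0.1, -0.3, 0.1]
gripper_width: 87.3
grasp_force: 0.0
time_s: 14.85
tool_pos: [549.1, 50.3, 230.8]
ee_rot: [3.115, -0.405, -0.005]
force: [-0.1, 0.3, -0.2]
gripper_width: 87.3
grasp_force: 0.0
14.85 [549.131  50.267 230.796] [-0.052  0.042  1.708 -0.     1.395  1.778]
[[ 0.967 -0.256 -0.003]
 [-0.256 -0.967  0.   ]
 [-0.003  0.001 -1.   ]]
shift [  1.211  -0.54  150.793]
```

View pics/w2.png

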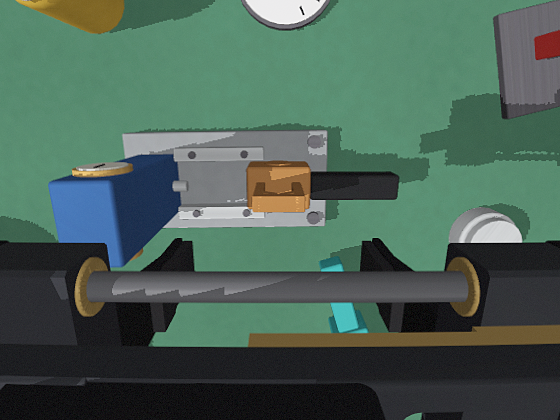

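```bash
python3 -m pendant '[[[0.001,-0.0005,0.03],0],[[0,0,0.04],0],[[0,0,0.04],0],[[0,0,0.025],0],[[0,0,0.015],0],[[0,0,0],0],[[0,0,0],0]]' 0.087
python3 -m pendant '[[[0,0,0],0],[[0,0,0],0],[[0,0,0],0],[[0,0,0],0],[[0,0,0],0],[[0,0,0],0],[[0,0,0],0],[[0,0,0],0]]' 0.0 45
python3 -m pendant '[[[0,0,0],0],[[0,0,0],0],[[0,0,0],0]]'
```

```text
time_s: 15.6
tool_pos: [551.8, 50.4, 83.4]
ee_rot: [-3.115, 0.408, -0.002]
force: [-0.6, -0.1, -0.1]
gripper_width: 87.1
grasp_force: 0.0
time_s: 16.4
tool_pos: [551.0, 50.1, 82.6]
ee_rot: [3.114, -0.409, -0.0]
force: [-0.3, -3.4, 1.6]
gripper_width: 43.8
grasp_force: 45.0
time_s: 16.7
tool_pos: [551.1, 50.2, 82.6]
ee_rot: [3.114, -0.409, -0.0]
force: [-2.0, -2.9, 2.2]
gripper_width: 43.6
grasp_force: 45.0
```

```bash
python3 -m pendant '[[[0,0,-0.01],0],[[0,0,-0.02],0],[[0,0,-0.02],0],[[0,0,-0.02],0],[[0,0,-0.012],0],[[0,0,-0.006],0],[[0,0,0],0],[[0,0,0],0]]'
python3 -m pendant '[[[-0.002,0.02,0],0],[[-0.002,0.04,0],0],[[-0.002,0.04,0],0],[[-0.002,0.04,0],0],[[-0.002,0.04,0],0],[[-0.002,0.04,0],0],[[-0.001,0.04,0],0],[[0,0.034,0],0]]'
python3 -m pendant '[[[0,0.02,0],0],[[0,0.012,0],0],[[0,0,0],-4],[[0,0,0],-4],[[0,0,0],-4],[[0,0,0],-3],[[0,0,0],0],[[0,0,0],0]]'
python3 - <<'E'
from h import *
np.set_printoptions(precision=3,suppress=True)
o=manip.get_obs();P=manip.camera_params("wrist");R=cv2.Rodrigues(o["ee_rot"])[0];print(o["time_s"],o["tool_pos"],o["qpos"],o["gripper_width"]);print(R)
im=manip.camera("wrist");cv2.imwrite("pics/w3.png",im[:,:,::-1])
import pickle;pickle.dump(P,open("w3.pkl","wb"))
im=manip.camera("side");cv2.imwrite("pics/sd3.png",cv2.resize(im[150:350,280:500,::-1],None,fx=3,fy=3,interpolation=2))
E
```

```text
time_s: 17.5
tool_pos: [550.2, 50.6, 169.3]
ee_rot: [3.115, -0.409, -0.003]
force: [-0.5, 0.5, -8.4]
gripper_width: 43.6
grasp_force: 45.0
time_s: 18.3
tool_pos: [461.1, -231.6, 169.2]
ee_rot: [-3.114, 0.41, 0.003]
force: [0.3, 0.1, -7.9]
gripper_width: 43.4
grasp_force: 45.0
time_s: 19.1
tool_pos: [454.3, -260.4, 169.9]
ee_rot: [-3.141, 0.0, 0.001]
force: [-0.3, -0.7, -7.8]
gripper_width: 43.9
grasp_force: 45.0
19.1 [ 454.253 -260.406  169.867] [-0.671  0.023  1.844  0.     1.276  0.899] 43.929915459560334
[[ 1.    -0.    -0.001]
 [-0.    -1.     0.001]
 [-0.001 -0.001 -1.   ]]
```

View pics/w3.png

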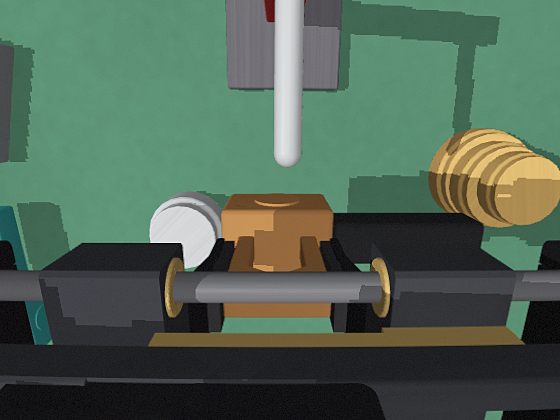

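View pics/sd3.png

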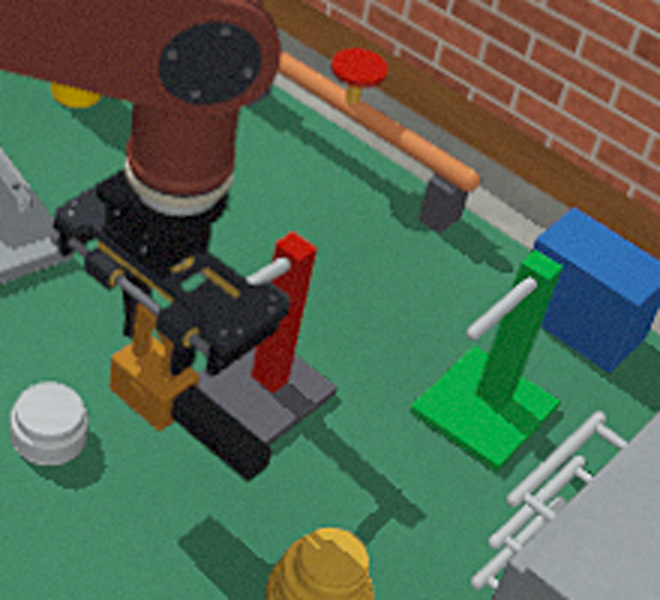

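```bash
python3 - <<'E'
from h import *
import pickle
np.set_printoptions(precision=1,suppress=True)
P=pickle.load(open("w3.pkl","rb"))
for c,z in(((287.5,160),184),((287.5,120),183),((288.7,2),178),((276.5,205),64-89+176)):print(atz(P,c,z))
E
```

```text
[ 507.  -264.1  184. ]
[ 524. -264.  183.]
[ 571.2 -264.3  178. ]
[ 477.7 -259.2  151. ]
```

```bash
python3 -m pendant '[[[0,0.004,0],0],[[0.01,0,0],0],[[0.015,0,0],0],[[0.015,0,0],0],[[0.015,0,0],0],[[0.01,0,0],0],[[0,0,0],0],[[0,0,0],0]]'
python3 - <<'E'
from h import *
for c in("scene","wrist"):
    im=manip.camera(c);cv2.imwrite(f"pics/{c}4.png",im[:,:,::-1])
a=cv2.imread("pics/scene4.png")[90:230,150:330];b=cv2.imread("pics/wrist4.png")
a=cv2.resize(a,(540,420));cv2.imwrite("pics/c4.png",np.hstack([a,b[:,150:410]]))
E
```

```text
time_s: 20.0
tool_pos: [519.1, -265.0, 170.2]
ee_rot: [-3.141, -0.002, 0.002]
force: [0.1, -0.1, -7.3]
gripper_width: 43.6
grasp_force: 45.0
```

View pics/c4.png

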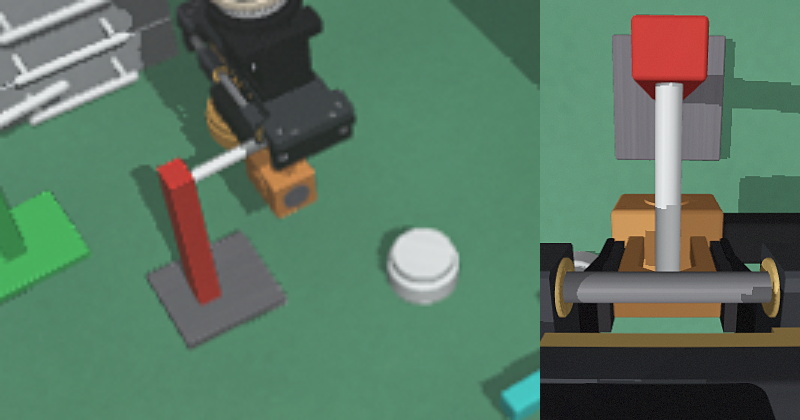

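Left: the valve is held at the peg's free end. Right: the peg (column ~668) runs centred into the eye. Force reads only the valve's weight, so I push on.

```bash
python3 -m pendant '[[[0.012,0,0],0],[[0.012,0,0],0],[[0.009,0,0],0],[[0,0,0.006],0],[[0,0,0.004],0],[[0,0,0],0],[[0,0,0],0]]'
python3 -m pendant '[[[0,0,0.002],0],[[0,0,0],0],[[0,0,0],0]]'
python3 -m pendant '[[[0,0,0.002],0],[[0,0,0],0],[[0,0,0],0]]'
```

```text
time_s: 20.8
tool_pos: [551.8, -264.9, 159.9]
ee_rot: [-3.141, -0.001, 0.002]
force: [-0.1, 0.5, -8.4]
gripper_width: 43.5
grasp_force: 45.0
time_s: 21.1
tool_pos: [552.3, -265.1, 158.6]
ee_rot: [3.142, 0.001, 0.0]
force: [-0.4, -0.6, -7.8]
gripper_width: 43.6
grasp_force: 45.0
time_s: 21.4
tool_pos: [552.7, -265.4, 157.6]
ee_rot: [3.141, 0.001, 0.002]
force: [-3.0, 0.8, 0.3]
gripper_width: 43.7
grasp_force: 45.0
```

Contact: the peg now carries the weight (z force −8 → 0). Release.

```bash
python3 -m pendant '[[[0,0,0],0],[[0,0,0],0],[[0,0,0],0],[[0,0,0],0],[[0,0,0],0],[[0,0,0],0],[[0,0,0],0],[[0,0,0],0]]' 0.087 20
python3 -m pendant '[[[0,0,-0.01],0],[[0,0,-0.03],0],[[0,0,-0.04],0],[[0,0,-0.04],0],[[0,0,-0.04],0],[[0,0,0],0],[[0,0,0],0],[[0,0,0],0]]'
python3 - <<'E'
from h import *
for c in("scene","side"):
    im=manip.camera(c);cv2.imwrite(f"pics/{c}5.png",im[:,:,::-1])
a=cv2.imread("pics/scene5.png")[90:230,130:260];b=cv2.imread("pics/side5.png")[190:330,330:460]
cv2.imwrite("pics/c5.png",np.hstack([cv2.resize(a,(390,420)),cv2.resize(b,(390,420))]))
E
```

```text
time_s: 22.2
tool_pos: [552.4, -265.1, 156.5]
ee_rot: [-3.142, -0.001, 0.0]
force: [-0.9, 0.3, 0.6]
gripper_width: 86.2
grasp_force: 0.0
time_s: 23.0
tool_pos: [551.9, -264.7, 315.4]
ee_rot: [-3.141, -0.001, 0.003]
force: [0.5, 0.9, 0.0]
gripper_width: 87.3
grasp_force: 0.0
```

View pics/c5.png

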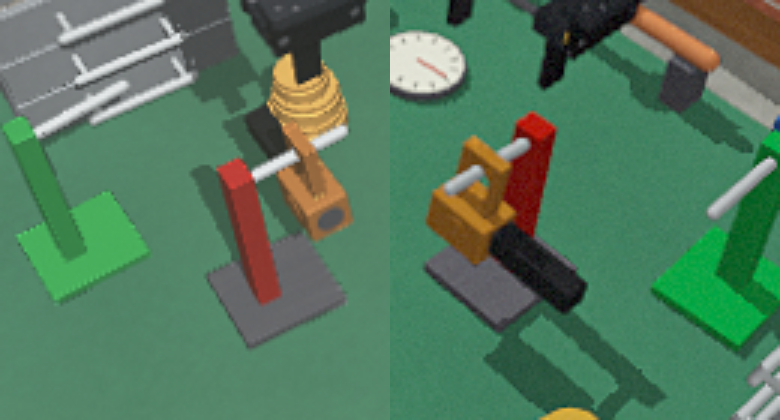

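The valve hangs upright by its eye on the red hanger's peg, clear of the gripper. I let it settle for a few seconds, then hand in.

```bash
for i in 1 2 3; do python3 -m pendant '[[[0,0,0],0],[[0,0,0],0],[[0,0,0],0],[[0,0,0],0],[[0,0,0],0],[[0,0,0],0],[[0,0,0],0],[[0,0,0],0]]' >/dev/null; done
python3 - <<'E'
from h import *
a=cv2.imread("pics/side5.png")[190:330,330:460].astype(int);b=manip.camera("side")[190:330,330:460,::-1].astype(int);c=manip.camera("side")[190:330,330:460,::-1].astype(int)
print((abs(a-b).max(2)>40).sum(),(abs(c-b).max(2)>40).sum())
print(manip.job_done())
E
```

```text
42 0
the job is handed in; nothing more can be done
None
```

The job is handed in: the valve was held hard against the stop for about 3 s at roughly 21 N, drawn back and let go on the slide, and left hanging still by its eye on the red hanger's peg; no verdict was returned and I had no direct plunger reading, only the push force.

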